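Index the drive flange and drive out its brass shear pin

TASK

Pull the jig's sprung knob up, turn it with the flange until the brass shear pin stands over the drop hole in the deck, and let the knob snap home in that notch. Then take the red drift from the wooden punch block, push the brass pin down through its bore until it drops into the dish, and let go; the drift may stay in the bore. Leave the steel pins in the flange, and do not shove the mallet and the wrench about.

Things in the scene. Friction and masses are not known exactly. Their poses are not given: they have to be found in the camera images.
- jig: blue-grey cast indexing jig bolted to the bench, 220 mm wide. Origin on the bench under its vertical spindle axis; x points to its back column and overarm, so its open front is -x. Steel deck 12 mm thick, top 72 mm up. Overarm reaches 124 mm up and carries a six-notch steel crown round the spindle (radius 29 mm, top 132 mm up; notches every 60 degrees, 10 mm wide, 8 mm deep)
- drop_hole (a point): centre of the 22 mm drop hole through the deck, at deck-top height, 58 mm in front (-x of the jig) of the spindle axis. The only place where a pin can leave downward; elsewhere the deck stands 2 mm under the flange
- flange (a joint): angle (rad, 0 at the start, + anticlockwise from above) of the dark iron flange on the spindle; it turns with the knob. Three boss tubes, 26 mm outside, 13.2 mm bore, bores 58 mm from the spindle, tops 104 and undersides 74 mm up. Start: two bosses 60 degrees either side of the drop hole, one behind. Brass pin in either front boss: one notch (1.047 rad) toward the drop hole brings it there
- index_knob (a joint): how far the knob is pulled up (m): 0 = home, cross pin at the bottom of a notch; clear of the crown at 0.008, stop at 0.014. Spring and weight pull it down: 6.5 N at home, 11 N at the stop. Home, the flange is locked (2 degrees of play); lifted, knob and flange turn together easily (0.03 N m). Let go within about 5 degrees of a notch it snaps in by itself
- knob_grip (a point): middle of the gripping part of the black round ribbed knob on top of the spindle: diameter 38 mm, gripping part 10 mm under to 9 mm over this point, top face 13 mm over it; 159 mm over the bench when home. Under it a 24 mm shank, and the crown's top 27 mm below this point. A red line on top shows its angle
- brass_pin: yellow brass shear pin, 12 mm diameter, 27 mm long, origin at the centre of its lower end, z along it. Tight in its bore (6 to 12 N to push), lower end flush with the boss's underside, top 3 mm below the boss's top. Its x, y give the bore's axis within 1 mm. It falls free once the drift's tip is some 20 to 32 mm below the boss's top
- oval_dish: round cream dish, 114 mm across, 26 mm high, fast on the bench under the drop hole; origin at the centre of its underside; inner floor 6 mm up
- punch_block: upright wooden block 60 x 120 x 58 mm (x, y, z), fixed; origin at the centre of its underside. Drift stands in a hole at y = +30 mm; a slim dark nail set fixed at y = -40 mm reaches z = 92 mm
- drift: loose steel drift, 0.12 kg, 112 mm long, origin at the centre of its lower tip, z up along it. Shank 9 mm diameter and 54 mm long, then a red round grip of 16 mm diameter from 54 to 112 mm. It hangs by the grip's shoulder on the block's top, tip 4 mm over the bench; lift it 54 mm or more to clear the block
- drift_grip (a point): point on the drift's axis 90 mm above its tip, to take hold of it
- wrench: silver open-ended wrench lying on the bench, a bystander; origin at the centre of its underside
- mallet: wooden mallet lying on the bench, a bystander; origin at the centre of its underside
- steel_pin: loose bright steel pin of the same size and fit, in the other front boss; stays there. A third steel pin, in the rear boss, is fixed

How it is judged:
By the outcome, as a careful person would: the job done as asked, in the order asked, and still so for the second after the job is handed in, with the robot touching nothing.
It also fails if it takes over 59 s, if anything falls off the work surface, if the arm or the gripper's body presses on something with over 40 N, if the wrist force passes 120 N, or if a joint passes its speed limit or range.

ROBOT

A 6-joint arm with a two-finger parallel gripper is mounted at the origin on a cart in front of the work surface, level with it; the furniture and walls round the work are solid. World frame = base frame: x ahead of the robot, y to its left, z up, the work surface at z = 0. Lengths are in m, angles in rad, forces in N, time in s.
With the tool pointing down it reaches from about 0.35 to 0.975 m from the base axis. Payload 4.9 kg.
Tool frame: the origin (TCP) lies on the mounting face of the last link; the fingertips stand 173 mm ahead of it and the grasp point (between the pads) lies ctrl.pinch_z ahead of it (ctrl.pinch_z is the distance from the TCP to the grasp point, in m); z points along the fingers, y is the line along which they close (so a half turn about z gives the same grasp; the last joint's range is limited). The gripper opens to 85 mm and grips with 20 to 120 N. Pads are 22 mm wide; open, the fingers measure 114 mm over their backs; the gripper's body (76 mm by 85 mm) begins 54 mm behind the grasp point. The pads swing forward as they close: fully open they stand 13 mm farther back than shut.
Start: joints at [-0.119, 0.053, 1.613, -0, 1.476, -0.119], TCP at [0.625, 0, 0.405] pointing down, gripper open.
Joint ranges: [-3.01, 3.01], [-1.01, 2.22], [0.06, 2.58], [-1.02, 4.17], [0.09, 2.62], [-3.14, 3.14]. Speed limits (rad/s): [2.57, 2.57, 3.14, 3.14, 3.14, 3.14].

INTERFACE

Orientations are given as a rotation vector (axis times angle).
In Python, from station import telemetry, eyes, ctrl gives the robot as it stands.
- The arm moves only by the tool apply_moves, never from a script. Its argument "plan" is a list of rows, each a list of 5 numbers: the finger opening in m, from 0 to 0.0854, then the shift along the tool's x, y, z in m, then the turn about the tool's z in rad. In form: [[jaw, x, y, z, roll], ...]. A call has 1 to 12 rows; each row is the pose to reach, as a shift and turn from the pose commanded when the call began, along the tool's axes at that moment; what a row does not reach only later rows make up. A row lasts 1/12 s, in which the tool goes at most 41.7 mm and 7.16 degrees, less where a joint would pass 70% of its speed; a pose out of reach is approached as far as the arm can. A call with a gripper value outside its range is refused whole. The fingers move at their own pace and stop on an object; "newtons" is the grip in N (left out, the last holds). Time passes only in rows, so rows that repeat a pose let the fingers close. It gives the time, the measured TCP pose, the force, the opening and the grip force at its end, in the units of the state.
- telemetry.get_obs(): the state, without advancing time (a new reading comes with each control period).
- eyes.get_image(name): name is "scene" or "side" or "wrist"; returns a dict with "img" (384x512x3 uint8, blue, green, red), "range_z" (384x512 float32, m along the optical axis (not along the pixel's ray), 0 where there is no reading), "K" (3x3 intrinsics, pixels), "dist_coeffs" ([k1, k2, p1, p2, k3] as OpenCV has them; the pictures are not rectified), "pose" (4x4, takes a point from camera to world coordinates); the wrist camera has in their place "hand_eye" (4x4, takes a point from camera to tool coordinates, whose origin is the TCP and whose axes are the flange's). Camera axes: x right, y down, z forward; pixel columns grow to the right and rows downward; lengths in m; the calibration is good to about 2 mm. A picture is of the moment at which its call begins: read the wrist's pose just before it.
- ctrl.finish_job(): hands the job in; it is judged then, once.
Trained networks look in a picture, given as the dict that the camera call returned (one of the last four; its "shot" number tells which), for a name from the list of things; names that differ only in an ending like _2 or _b are one class to them, and where a whole thing is asked for, a point or a joint stands for the part that bears it (a point fixed in the world has none). Each returns a list of dicts, best first, with "confidence" (0 to 1); they miss things now and then, are a little off and sometimes report something else, mostly with a low value. They report only what shows in the picture. A call takes as long as a camera call.
- eyes.search_frame(thing, picture): "box" ([left, top, right, bottom] in pixels, round what is visible of it).
- eyes.outline_of(thing, picture): "region" (384x512 bool, what is visible of it) and "box" ([left, top, right, bottom] in pixels, round what is visible of it).
- eyes.tip_of(thing, picture): "point" ([column, row] in pixels: a listed point, or the origin of a listed thing).
The state is a dict: "t": time; "q": joint angles; "dq": joint speeds; "effort": joint torques, N m; "tool_pos": TCP position; "tool_rot": TCP orientation; "contact_force": force on the tool from outside, world axes, zero at the start; "wrist_torque": the same for the moment, N m; "opening": finger opening in m; "grip_force": force on a finger pad.
Only numpy, scipy, OpenCV 4.12 (cv2) and the standard library are available. Lean on these libraries where they do the work, as an engineer would, in place of code of your own. Each camera call takes 0.05 s, during which the arm holds its last target. There are 200 camera calls.

## Working session

There is one attempt and no reset: what is moved stays moved. The work goes in short steps, Python scripts to look and compute and a tool call to move; the robot and the scene stay as the last step left them, time stands still between calls to the robot, and variables do not carry over. Pictures are saved under pics/ and viewed, at most 13 in all, crops included, and the job is handed in when it is done.

Besides the shell and the picture viewer there is one more tool, called after "Emit:" as name([rows], argument=value, ...), one row to a line, values as JSON. apply_moves: Moves the arm, as the interface text tells. Its arguments: {"type":"object","properties":{"plan":{"type":"array","items":{"type":"array","items":{"type":"number"}}},"newtons":{"type":"number"}},"required":["plan"]}

```bash
ls; mkdir -p pics
cat > h.py <<'E'
import numpy as np, cv2
from scipy.spatial.transform import Rotation as R
from station import telemetry, eyes, ctrl
def T_tool(o=None):
    o=o or telemetry.get_obs(); T=np.eye(4); T[:3,:3]=R.from_rotvec(o["tool_rot"]).as_matrix(); T[:3,3]=o["tool_pos"]; return T
def shot(n):
    T=T_tool(); p=eyes.get_image(n); p["W"]=T@p["hand_eye"] if n=="wrist" else np.array(p["pose"]); return p
def ray(p,px):
    u=cv2.undistortPoints(np.array([[px]],float),np.array(p["K"]),np.array(p["dist_coeffs"]))[0,0]
    return np.array([u[0],u[1],1.])
def at_z(p,px,z):
    d=p["W"][:3,:3]@ray(p,px); c=p["W"][:3,3]; return c+d*(z-c[2])/d[2]
def cloud(p,mask):
    v,u=np.nonzero(mask&(p["range_z"]>0)); z=p["range_z"][v,u]
    n=cv2.undistortPoints(np.stack([u,v],1).astype(float)[:,None],np.array(p["K"]),np.array(p["dist_coeffs"]))[:,0]
    P=np.c_[n*z[:,None],z]; return P@p["W"][:3,:3].T+p["W"][:3,3]
E
cat > a.py <<'E'
from h import *
print(ctrl.pinch_z, telemetry.get_obs())
ims=[]
Z={"knob_grip":.159,"brass_pin":.074,"steel_pin":.074,"drift_grip":.094,"drop_hole":.072,"jig":0,"oval_dish":0,"punch_block":0,"wrench":0,"mallet":0}
for n in ["scene","side","wrist"]:
    p=shot(n); cv2.imwrite(f"pics/{n}0.png",p["img"]); ims.append(p["img"])
    for t,z in Z.items():
        for r in eyes.tip_of(t,p)[:2]:
            print(n,t,np.round(r["point"]),round(r["confidence"],2),at_z(p,r["point"],z).round(4))
cv2.imwrite("pics/m0.png",cv2.resize(np.hstack(ims[:2]),(800,300)))
E
python3 a.py
```

```text
pics
0.1547 {'t': 0.0, 'q': array([-1.19008326e-01,  5.33605784e-02,  1.61430230e+00,  2.09293029e-06,
        1.47599673e+00, -1.19010146e-01]), 'dq': array([-4.05608970e-04,  3.89150200e-05,  6.79604255e-04, -5.26109840e-04,
       -2.47137967e-03,  6.79640749e-05]), 'effort': array([ 2.70554956e-04, -3.93670499e+01, -3.70175600e+01, -1.62778279e-04,
        6.93513779e-03, -6.06393527e-06]), 'tool_pos': array([6.24730154e-01, 2.77016510e-05, 4.03455382e-01]), 'tool_rot': array([-2.22028944e+00, -2.22029303e+00,  2.00338663e-03]), 'contact_force': array([-0.44680458,  0.52873192, -0.19136601]), 'wrist_torque': array([ 0.05276745, -0.00601285,  0.00884534]), 'grip_force': 0.0, 'opening': 0.08557697182077796}
scene knob_grip [177. 149.] 0.59 [0.5277 0.3089 0.159 ]
scene drift_grip [300. 232.] 0.41 [ 0.4617 -0.2021  0.094 ]
scene drift_grip [165. 178.] 0.16 [0.4469 0.294  0.094 ]
scene drop_hole [166. 178.] 0.95 [0.4732 0.3208 0.072 ]
scene drop_hole [179. 147.] 0.39 [0.6522 0.4397 0.072 ]
scene jig [182. 188.] 0.97 [0.5333 0.3159 0.    ]
scene oval_dish [167. 196.] 0.87 [0.4685 0.326
[... 203 characters left out ...]
 0.59 [0.5155 0.3107 0.    ]
side knob_grip [253. 256.] 0.75 [0.5273 0.3054 0.159 ]
side brass_pin [258. 310.] 0.59 [0.5138 0.3664 0.074 ]
side drift_grip [278. 154.] 0.45 [ 0.4724 -0.1954  0.094 ]
side drop_hole [280. 294.] 0.95 [0.4718 0.323  0.072 ]
side jig [254. 309.] 0.59 [0.5227 0.3058 0.    ]
side oval_dish [281. 312.] 0.66 [0.465  0.3116 0.    ]
side punch_block [270. 173.] 0.75 [ 0.4927 -0.2335  0.    ]
side punch_block [279. 152.] 0.61 [ 0.4637 -0.3692  0.    ]
side wrench [303. 232.] 0.88 [0.403  0.0471 0.    ]
side mallet [217. 175.] 0.92 [ 0.6637 -0.21    0.    ]
wrist punch_block [154. 314.] 0.75 [ 0.4801 -0.2229  0.    ]
wrist mallet [281. 306.] 0.73 [ 0.6624 -0.209   0.    ]
```

View pics/m0.png

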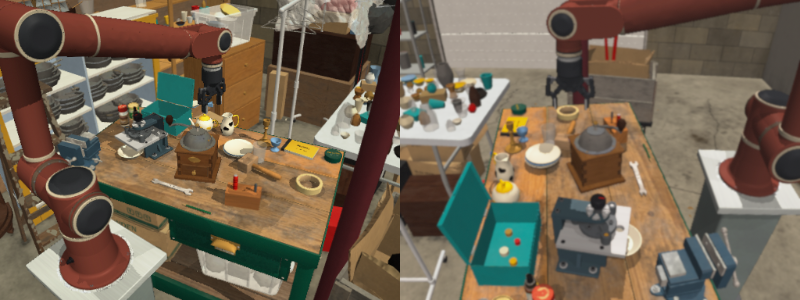

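View pics/wrist0.png

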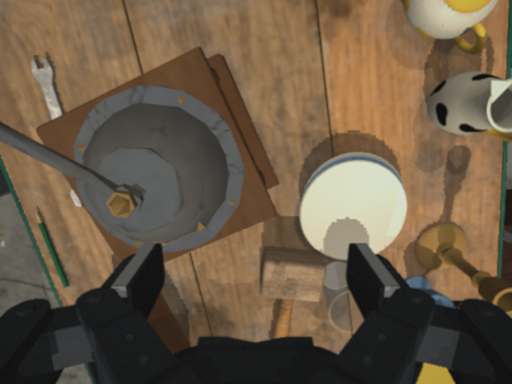

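The scene view shows the jig at far left with the dish at its front, the grinder mid-table and the punch block with the red drift near front right. The wrist view shows grinder, mallet and white dish, but not the jig. Next I check obstacle heights along the path.

```bash
cat > b.py <<'E'
from h import *
p=[shot(n) for n in ["scene","side","wrist"]]
print(p[2]["hand_eye"].round(3))
C=np.vstack([cloud(q,np.ones((384,512),bool)) for q in p[:2]])
C=C[(C[:,2]<.40)]
for nm,C in [("ss",C),("w",cloud(p[2],np.ones((384,512),bool)))]:
    print(nm,"rows x .30...0.80 step .05; cols y -.40...0.55 step .05 (max z mm)")
    for x in np.arange(.30,.80,.05):
        print("%.2f"%x,*["%4d"%(1000*C[m,2].max()) if (m:=(abs(C[:,0]-x)<.025)&(abs(C[:,1]-y)<.025)).any() else "   ." for y in np.arange(-.40,.551,.05)])
for q,n in zip(p[:2],["scene","side"]):
    for t in ["brass_pin","drift","index_knob"]:
        for r in eyes.outline_of(t,q)[:1]:
            P=cloud(q,r["region"]); print(n,t,r["box"],round(r["confidence"],2),np.median(P,0).round(3),P[:,2].max().round(3))
E
python3 b.py
```

```text
[[-0.    -0.959 -0.284  0.073]
 [ 1.    -0.    -0.     0.001]
 [-0.    -0.284  0.959  0.03 ]
 [ 0.     0.     0.     1.   ]]
ss rows x .30...0.80 step .05; cols y -.40...0.55 step .05 (max z mm)
0.30    .    .    .    . -431   -1    3    2    3    4    3    4    3    3    4   30  135  137  133    .
0.35    0    2    4    5    4    9    9    7    4    4    7    5    5    3    5   32  115  115  111    .
0.40    5    4    5    6    7    4    4   12   10   12   10    4    4   28   28   28  111  112    .    .
0.45    4    4   61   61  118   59    4   47  130  260  258    6    4   93   90   76   75    4    6    3
0.50    4    5   90   94  112   59  129  168  182  251  258    5   19  106  175  172  105    3    6    4
0.55    5    5   58   61    4    2   15  167  352  208  136    6   71  126  174  172   74    3    4    6
0.60    6    4    5    5    4   31    2  399  399  399  132    3   74  130  132  127   73    3  110  111
0.65   29   28   35   37   35   49   47  399  399  399    3    1    4  128  132  128   86   87  110  111
0.70   29   28    3    3   78   80   81   31  350    3    2    3 
[... 866 characters left out ...]
 3    3    3    3  155  329  178  135    3    .    .    .    .    .    .    .    .
0.65    .    .    .   35   35   48   47  132  329   16    2    3    .    .    .    .    .    .    .    .
0.70    .    .    2    3   81   81   47   32  320    3    3    4   -3    .    .    .    .    .    .    .
0.75    .    .    2    3   81   81   31   24   31    3    3   45    .    .    .    .    .    .    .    .
scene brass_pin [144.3, 145.0, 221.8, 207.4] 0.57 [0.521 0.272 0.074] 0.176
scene index_knob [171.1, 145.1, 182.1, 161.0] 0.55 [0.516 0.303 0.161] 0.176
side drift [275.7, 148.3, 282.7, 151.5] 0.62 [ 0.471 -0.199  0.109] 0.257
side index_knob [242.1, 249.2, 271.0, 272.9] 0.68 [0.525 0.32  0.164] 0.174
```

Emit:
apply_moves([
  [0.085, 0.03, 0, -0.03, 0],
  [0.085, 0.07, 0, -0.06, 0],
  [0.085, 0.11, 0, -0.06, 0],
  [0.085, 0.15, 0, -0.06, 0],
  [0.085, 0.19, -0.01, -0.06, 0],
  [0.085, 0.23, -0.04, -0.06, 0],
  [0.085, 0.27, -0.07, -0.06, 0],
  [0.085, 0.31, -0.1, -0.06, 0],
  [0.085, 0.33, -0.12, -0.06, 0],
  [0.085, 0.33, -0.12, -0.06, 0],
  [0.085, 0.33, -0.12, -0.06, 0],
])

```text
t: 3.02
tool_pos: [0.5028, 0.3324, 0.465]
tool_rot: [-2.216, -2.226, -0.001]
contact_force: [0.9, -0.3, -0.1]
opening: 0.0847
grip_force: 0.0
```

```bash
cat > c.py <<'E'
from h import *
import sys
o=telemetry.get_obs(); print(o["t"],o["tool_pos"].round(4),o["tool_rot"].round(3),o["q"].round(3),o["contact_force"].round(1),o["opening"])
p=shot("wrist"); cv2.imwrite(sys.argv[1],p["img"])
Z={"knob_grip":.159,"brass_pin":.074,"steel_pin":.074,"drop_hole":.072,"jig":0,"oval_dish":0}
for t,z in Z.items():
    for r in eyes.tip_of(t,p)[:3]:
        print("tip",t,np.round(r["point"]),round(r["confidence"],2),at_z(p,r["point"],z).round(4))
for t in ["brass_pin","steel_pin","index_knob"]:
    for r in eyes.outline_of(t,p)[:3]:
        v,u=np.nonzero(r["region"]); P=cloud(p,r["region"]); print("out",t,np.round(r["box"]),round(r["confidence"],2),np.median(P,0).round(3),at_z(p,(u.mean(),v.mean()),.101 if "pin" in t else .172).round(4))
E
python3 c.py pics/j1.png
```

```text
3.0167 [0.5028 0.3324 0.465 ] [-2.216e+00 -2.226e+00 -1.000e-03] [ 4.610e-01 -2.900e-02  1.595e+00  1.000e-03  1.575e+00  4.560e-01] [ 0.9 -0.3 -0.1] 0.0847225430339229
tip knob_grip [280. 204.] 0.69 [0.5273 0.3099 0.159 ]
tip brass_pin [259. 134.] 0.64 [0.5076 0.3661 0.074 ]
tip steel_pin [248. 217.] 0.53 [0.4955 0.2642 0.074 ]
tip drop_hole [230. 176.] 0.6 [0.4733 0.3159 0.072 ]
tip drop_hole [259. 136.] 0.18 [0.5076 0.3632 0.072 ]
tip jig [268. 171.] 0.8 [0.5221 0.3057 0.    ]
tip oval_dish [229. 167.] 0.86 [0.4667 0.3111 0.    ]
tip oval_dish [193. 331.] 0.55 [0.4003 0.0287 0.    ]
out brass_pin [209.  85. 388. 249.] 0.54 [0.544 0.328 0.075] [0.5429 0.3276 0.101 ]
out index_knob [250. 182. 308. 224.] 0.69 [0.525 0.314 0.172] [0.525 0.315 0.172]
```

View pics/j1.png

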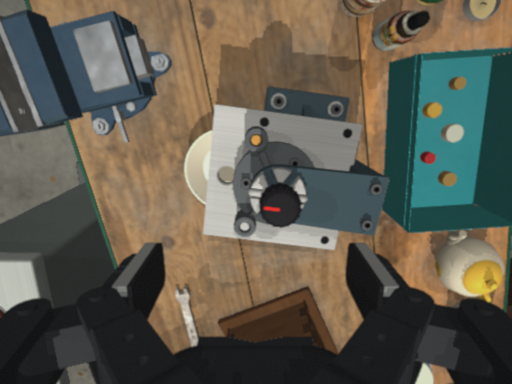

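The wrist view shows the knob at (280,204) with its red line pointing left (front). The brass pin is at (257,140), the steel pin at (245,226) and the drop hole at (227,175). So the brass pin needs +60° (anticlockwise from above), which is a negative roll about tool z.

Emit:
apply_moves([
  [0.085, -0.01, 0.012, 0.03, 0],
  [0.085, -0.022, 0.025, 0.06, 0],
  [0.085, -0.022, 0.025, 0.09, 0],
  [0.085, -0.022, 0.025, 0.09, 0],
  [0.085, -0.022, 0.025, 0.09, 0],
])

```text
t: 3.93
tool_pos: [0.5297, 0.3075, 0.3726]
tool_rot: [-2.221, -2.219, 0.007]
contact_force: [0.4, 0.1, -0.3]
opening: 0.0852
grip_force: 0.0
```

```bash
python3 c.py pics/j2.png
```

```text
3.9333 [0.5297 0.3075 0.3726] [-2.221 -2.219  0.007] [0.404 0.046 1.674 0.    1.427 0.405] [ 0.4  0.1 -0.3] 0.08517374016277975
tip knob_grip [251. 213.] 0.65 [0.5268 0.3105 0.159 ]
tip brass_pin [225. 119.] 0.53 [0.5036 0.3635 0.074 ]
tip steel_pin [216. 229.] 0.47 [0.4928 0.2626 0.074 ]
tip drop_hole [191. 172.] 0.68 [0.472  0.3166 0.072 ]
tip jig [250. 162.] 0.79 [0.5233 0.3116 0.    ]
tip oval_dish [198. 163.] 0.98 [0.4643 0.3107 0.    ]
out brass_pin [217. 110. 228. 128.] 0.78 [0.505 0.364 0.102] [0.5046 0.3635 0.101 ]
out index_knob [210. 182. 297. 247.] 0.68 [0.527 0.314 0.172] [0.5272 0.3151 0.172 ]
```

View pics/j2.png

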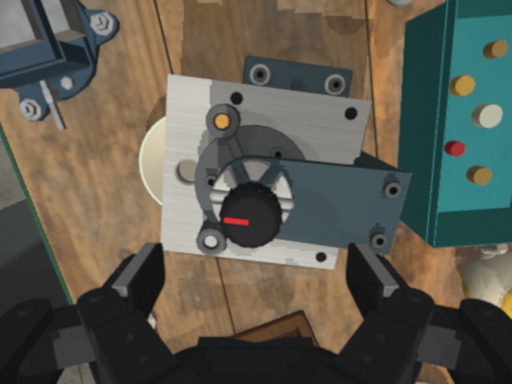

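The knob top is at (251,213), brass pin at (222,121), drop hole at (186,171) and steel pin at (211,241). The knob and pin estimates agree on the spindle axis at (0.527, 0.310).

Emit:
apply_moves([
  [0.085, 0.003, -0.0025, 0.03, 0],
  [0.085, 0.003, -0.0025, 0.055, 0],
  [0.085, 0.003, -0.0025, 0.061, 0],
  [0.085, 0.003, -0.0025, 0.061, 0],
  [0.03, 0.003, -0.0025, 0.061, 0],
  [0.03, 0.003, -0.0025, 0.061, 0],
  [0.03, 0.003, -0.0025, 0.061, 0],
  [0.03, 0.003, -0.0025, 0.061, 0],
  [0.03, 0.003, -0.0025, 0.061, 0],
  [0.03, 0.003, -0.0025, 0.061, 0],
], newtons=60)

```text
t: 5.27
tool_pos: [0.5268, 0.3114, 0.316]
tool_rot: [-2.219, -2.22, 0.003]
contact_force: [-9.9, -1.9, 9.2]
opening: 0.0359
grip_force: 60.6
```

Emit:
apply_moves([
  [0.03, 0, 0, -0.005, 0],
  [0.03, 0, 0, -0.009, 0],
  [0.03, 0, 0, -0.0125, 0],
  [0.03, 0, 0, -0.0125, 0],
  [0.03, 0, 0, -0.0125, 0],
])

```text
t: 5.68
tool_pos: [0.5267, 0.3113, 0.3246]
tool_rot: [-2.219, -2.22, 0.003]
contact_force: [-3.0, 3.9, -9.9]
opening: 0.0358
grip_force: 60.8
```

```bash
cat > d.py <<'E'
from h import *
import sys
o=telemetry.get_obs(); print(o["t"],o["tool_pos"].round(4),o["tool_rot"].round(3),o["q"].round(3),o["contact_force"].round(1),o["wrist_torque"].round(2),o["opening"],o["grip_force"])
p=shot("wrist"); cv2.imwrite(sys.argv[1],p["img"])
for t in ["brass_pin","index_knob","steel_pin"]:
    for r in eyes.outline_of(t,p)[:2]:
        v,u=np.nonzero(r["region"]); P=cloud(p,r["region"]); print("out",t,np.round(r["box"]),round(r["confidence"],2),np.median(P,0).round(4),P[:,2].max().round(4),at_z(p,(u.mean(),v.mean()),.101).round(4))
E
python3 d.py pics/j3.png
```

```text
5.6833 [0.5267 0.3113 0.3246] [-2.219 -2.22   0.003] [0.412 0.083 1.717 0.002 1.344 0.411] [-3.   3.9 -9.9] [ 0.72  0.36 -0.01] 0.03584242414364463 60.84241564152762
out brass_pin [211. 121. 231. 146.] 0.81 [0.505  0.3639 0.1022] 0.1041 [0.5048 0.3637 0.101 ]
out index_knob [202. 216. 301. 316.] 0.94 [0.5265 0.3165 0.1809] 0.1839 [0.5255 0.271  0.101 ]
```

Emit:
apply_moves([
  [0.03, 0, 0, -0.0025, 0],
  [0.03, 0, 0, -0.0025, -0.116],
  [0.03, 0, 0, -0.0025, -0.232],
  [0.03, 0, 0, -0.0025, -0.348],
  [0.03, 0, 0, -0.0025, -0.464],
  [0.03, 0, 0, -0.0025, -0.58],
  [0.03, 0, 0, -0.0025, -0.696],
  [0.03, 0, 0, -0.0025, -0.812],
  [0.03, 0, 0, -0.0025, -0.928],
  [0.03, 0, 0, -0.0025, -1.047],
  [0.03, 0, 0, -0.0025, -1.047],
  [0.03, 0, 0, -0.0025, -1.047],
])

```text
t: 6.88
tool_pos: [0.5259, 0.3108, 0.3256]
tool_rot: [-0.811, -3.028, 0.006]
contact_force: [-6.8, 1.2, -9.4]
opening: 0.036
grip_force: 61.0
```

```bash
python3 d.py pics/j4.png
```

```text
6.8833 [0.5259 0.3108 0.3256] [-0.811 -3.028  0.006] [ 0.412  0.082  1.717  0.002  1.351 -0.636] [-6.8  1.2 -9.4] [0.45 0.93 0.05] 0.03599029759331387 61.011823436419945
out brass_pin [212. 123. 230. 143.] 0.7 [0.4691 0.3179 0.1023] 0.1044 [0.4692 0.3176 0.101 ]
out index_knob [201. 217. 300. 316.] 0.86 [0.5209 0.3128 0.1819] 0.1846 [0.56   0.2894 0.101 ]
out index_knob [116.  53. 394. 354.] 0.32 [0.5102 0.3252 0.0744] 0.1921 [0.5153 0.3229 0.101 ]
```

View pics/j4.png

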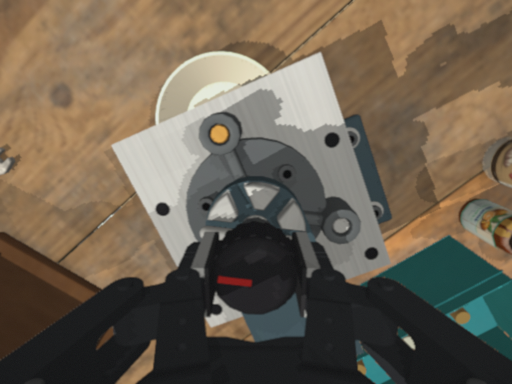

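Now the brass boss sits at (220,133), over the hole side toward the dish, at (0.469, 0.318), which matches the drop hole bearing. I lower the knob and release it.

Emit:
apply_moves([
  [0.03, 0, 0, 0.005, 0],
  [0.03, 0, 0, 0.01, 0],
  [0.03, 0, 0, 0.01, 0],
  [0.085, 0, 0, 0.01, 0],
  [0.085, 0, 0, 0.01, 0],
  [0.085, 0, 0, 0.01, 0],
  [0.085, 0, 0, 0.01, 0],
  [0.085, 0, 0, 0.01, 0],
  [0.085, 0, 0, -0.03, 0],
  [0.085, 0, 0, -0.06, 0],
  [0.085, 0, 0, -0.09, 0],
  [0.085, 0, 0, -0.09, 0],
])

```text
t: 8.08
tool_pos: [0.5287, 0.3114, 0.428]
tool_rot: [0.811, 3.023, 0.014]
contact_force: [0.8, 0.6, 3.1]
opening: 0.085
grip_force: 0.0
```

```bash
python3 d.py pics/j5.png
cat >> d.py <<'E'
for t,z in {"knob_grip":.159,"brass_pin":.074,"drop_hole":.072}.items():
    for r in eyes.tip_of(t,p)[:2]: print("tip",t,np.round(r["point"]),round(r["confidence"],2),at_z(p,r["point"],z).round(4))
E
python3 d.py pics/j5.png
```

```text
8.0833 [0.5287 0.3114 0.428 ] [0.811 3.023 0.014] [ 0.411  0.01   1.618 -0.     1.5   -0.636] [0.8 0.6 3.1] [-0.01  0.02  0.02] 0.08502486975405789 0.0
out brass_pin [219. 107. 229. 120.] 0.52 [0.4695 0.3183 0.1023] 0.1047 [0.4695 0.3182 0.101 ]
out index_knob [216. 166. 284. 216.] 0.73 [0.5241 0.3118 0.1724] 0.1753 [0.5412 0.301  0.101 ]
8.2833 [0.5274 0.3109 0.4178] [-8.130e-01 -3.034e+00  1.000e-03] [ 0.411  0.015  1.629 -0.     1.498 -0.636] [-0.1  0.7 -0.6] [0.01 0.02 0.03] 0.08492384132671517 0.0
out index_knob [217. 171. 291. 222.] 0.81 [0.5237 0.3118 0.1725] 0.1754 [0.5422 0.3008 0.101 ]
out steel_pin [213. 217. 226. 228.] 0.65 [0.5487 0.2571 0.1026] 0.1045 [0.5493 0.2565 0.101 ]
tip knob_grip [254. 194.] 0.89 [0.5261 0.3111 0.159 ]
tip knob_grip [ 19. 183.] 0.65 [0.4278 0.1588 0.159 ]
tip brass_pin [232. 116.] 0.49 [0.4684 0.3191 0.074 ]
tip drop_hole [234. 118.] 0.59 [0.4706 0.3206 0.072 ]
```

The knob is home (top at 0.1725) with the brass pin over the hole. Next is the drift.

Emit:
apply_moves([
  [0.085, -0.028, -0.024, -0.01, 0.1],
  [0.085, -0.056, -0.048, -0.02, 0.2],
  [0.085, -0.084, -0.072, -0.03, 0.3],
  [0.085, -0.112, -0.096, -0.04, 0.4],
  [0.085, -0.14, -0.12, -0.05, 0.5],
  [0.085, -0.17, -0.144, -0.05, 0.6],
  [0.085, -0.175, -0.184, -0.05, 0.7],
  [0.085, -0.179, -0.224, -0.05, 0.8],
  [0.085, -0.183, -0.264, -0.05, 0.9],
  [0.085, -0.187, -0.304, -0.05, 1.0],
  [0.085, -0.191, -0.344, -0.05, 1.047],
  [0.085, -0.195, -0.384, -0.05, 1.047],
])

```text
t: 9.63
tool_pos: [0.5031, -0.1205, 0.4686]
tool_rot: [2.223, 2.22, 0.0]
contact_force: [0.2, -0.3, 0.2]
opening: 0.0851
grip_force: 0.0
```

```bash
cat > e.py <<'E'
from h import *
import sys
o=telemetry.get_obs(); print(o["t"],o["tool_pos"].round(4),o["tool_rot"].round(3),o["q"].round(3),o["contact_force"].round(1))
p=shot("wrist"); cv2.imwrite(sys.argv[1],p["img"])
for t,z in {"drift_grip":.094,"drift":.004,"punch_block":0,"mallet":0}.items():
    for r in eyes.tip_of(t,p)[:2]: print("tip",t,np.round(r["point"]),round(r["confidence"],2),at_z(p,r["point"],z).round(4))
for t in ["drift","punch_block"]:
    for r in eyes.outline_of(t,p)[:2]:
        v,u=np.nonzero(r["region"]); P=cloud(p,r["region"]); top=P[P[:,2]>P[:,2].max()-.006]
        print("out",t,np.round(r["box"]),round(r["confidence"],2),np.median(P,0).round(4),P[:,2].max().round(4),top.mean(0).round(4))
        if t=="punch_block":
            b=P[abs(P[:,2]-.058)<.006]; print(cv2.minAreaRect(b[:,:2].astype(np.float32)))
E
python3 e.py pics/d1.png
```

```text
9.6333 [ 0.5031 -0.1205  0.4686] [2.223 2.22  0.   ] [-0.379 -0.238  1.779 -0.     1.6   -0.378] [ 0.2 -0.3  0.2]
tip drift_grip [229. 236.] 0.76 [ 0.4719 -0.2071  0.094 ]
tip drift [228. 211.] 0.61 [ 0.4638 -0.2085  0.004 ]
tip drift [226. 233.] 0.17 [ 0.4594 -0.244   0.004 ]
tip punch_block [237. 225.] 0.67 [ 0.4766 -0.2322  0.    ]
tip mallet [360. 207.] 0.79 [ 0.6615 -0.2038  0.    ]
out drift [217. 218. 236. 247.] 0.62 [ 0.471  -0.1985  0.1033] 0.1192 [ 0.47   -0.2025  0.1166]
out punch_block [195. 182. 275. 284.] 0.71 [ 0.4829 -0.2224  0.059 ] 0.1192 [ 0.4673 -0.206   0.1169]
((0.48070332407951355, -0.23220941424369812), (0.060505468398332596, 0.1215226948261261), 21.224973678588867)
```

View pics/d1.png

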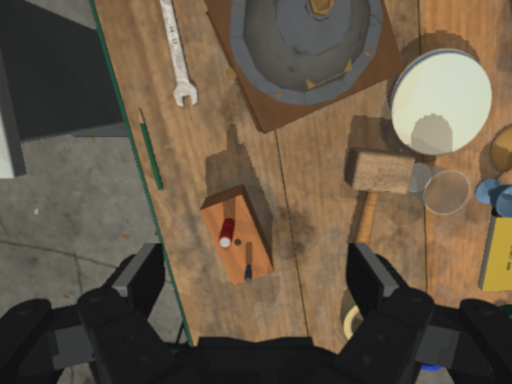

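The wrist view shows the red drift with its top at (225,241), tilted by perspective, and the nail at (248,273). The block is yawed about 21°, which puts the drift at about (0.470, -0.2045). I go above it for a closer look.

Emit:
apply_moves([
  [0.085, -0.028, -0.011, 0.02, -0.1],
  [0.085, -0.056, -0.022, 0.05, -0.2],
  [0.085, -0.084, -0.033, 0.08, -0.3],
  [0.085, -0.084, -0.033, 0.108, -0.37],
  [0.085, -0.084, -0.033, 0.108, -0.37],
  [0.085, -0.084, -0.033, 0.108, -0.37],
])

```text
t: 10.48
tool_pos: [0.4714, -0.202, 0.3591]
tool_rot: [-1.773, -2.588, -0.0]
contact_force: [-0.8, -0.3, 0.7]
opening: 0.0849
grip_force: 0.0
```

```bash
python3 e.py pics/d2.png
```

```text
10.4833 [ 0.4714 -0.202   0.3591] [-1.773 -2.588 -0.   ] [-0.55  -0.186  1.917  0.     1.415 -0.92 ] [-0.8 -0.3  0.7]
tip drift_grip [254. 195.] 0.88 [ 0.4711 -0.2021  0.094 ]
tip drift [250. 173.] 0.7 [ 0.4675 -0.2066  0.004 ]
tip punch_block [251. 195.] 0.67 [ 0.4774 -0.2303  0.    ]
tip mallet [410. 230.] 0.83 [ 0.6638 -0.204   0.    ]
out drift [240. 176. 264. 214.] 0.81 [ 0.4682 -0.1993  0.11  ] 0.1191 [ 0.4691 -0.2028  0.1166]
out punch_block [219. 141. 286. 277.] 0.93 [ 0.4788 -0.2271  0.0592] 0.1183 [ 0.4691 -0.2077  0.1164]
((0.4804361164569855, -0.23212110996246338), (0.060068484395742416, 0.12088049203157425), 21.207775115966797)
```

View pics/d2.png

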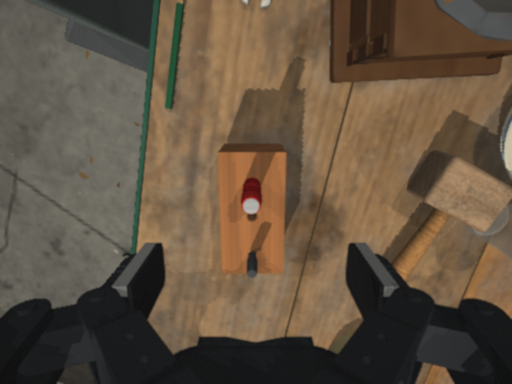

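The drift's top disc is at (251,206) and the nail is well below it at (252,262). The block fit and the drift depth agree on (0.4695, -0.204).

Emit:
apply_moves([
  [0.085, -0.001, -0.0025, 0.035, 0],
  [0.085, -0.001, -0.0025, 0.07, 0],
  [0.085, -0.001, -0.0025, 0.1, 0],
  [0.085, -0.001, -0.0025, 0.11, 0],
  [0.085, -0.001, -0.0025, 0.11, 0],
  [0.005, -0.001, -0.0025, 0.11, 0],
  [0.005, -0.001, -0.0025, 0.11, 0],
  [0.005, -0.001, -0.0025, 0.11, 0],
  [0.005, -0.001, -0.0025, 0.11, 0],
  [0.005, -0.001, -0.0025, 0.11, 0],
  [0.005, -0.001, -0.0025, 0.11, 0],
  [0.005, -0.001, -0.0025, 0.11, 0],
], newtons=60)

```text
t: 11.83
tool_pos: [0.4696, -0.2051, 0.2517]
tool_rot: [1.774, 2.591, 0.0]
contact_force: [0.5, -0.8, 3.3]
opening: 0.0144
grip_force: 58.4
```

Emit:
apply_moves([
  [0.005, 0, 0, -0.035, 0],
  [0.005, 0, 0, -0.075, 0],
  [0.005, 0, 0, -0.115, 0],
  [0.005, 0, 0, -0.155, 0],
  [0.005, 0, 0, -0.195, 0],
  [0.005, 0, 0, -0.235, 0],
  [0.005, 0, 0, -0.27, 0],
  [0.005, 0.023, 0.028, -0.27, -0.1],
  [0.005, 0.046, 0.056, -0.27, -0.2],
  [0.005, 0.069, 0.084, -0.27, -0.3],
  [0.005, 0.092, 0.112, -0.27, -0.4],
  [0.005, 0.115, 0.14, -0.27, -0.5],
])

```text
t: 12.83
tool_pos: [0.5587, -0.0455, 0.5203]
tool_rot: [-1.071, -2.953, 0.0]
contact_force: [0.2, -0.3, -0.2]
opening: 0.0143
grip_force: 59.4
```

```bash
cat > f.py <<'E'
from h import *
import sys
o=telemetry.get_obs(); T=T_tool(o); print(o["t"],o["tool_pos"].round(4),o["q"].round(3),o["contact_force"].round(1),o["opening"],"x",T[:3,0].round(3),"y",T[:3,1].round(3),"z",T[:3,2].round(3))
p=shot("wrist"); cv2.imwrite(sys.argv[1],p["img"])
inv=np.linalg.inv(T)
# red grip in hand, tool coords
hsv=cv2.cvtColor(p["img"],cv2.COLOR_BGR2HSV); red=((hsv[...,0]<8)|(hsv[...,0]>172))&(hsv[...,1]>150)&(hsv[...,2]>50)
for t in ["drift","brass_pin"]:
    for r in eyes.outline_of(t,p)[:1]:
        P=cloud(p,r["region"]); Q=P@inv[:3,:3].T+inv[:3,3]; v,u=np.nonzero(r["region"])
        print(t,np.round(r["box"]),round(r["confidence"],2),"tool med",np.median(Q,0).round(4),"world med",np.median(P,0).round(4), at_z(p,(u.mean(),v.mean()),.101).round(4))
        if t=="drift":
            for a in np.arange(Q[:,2].min(),Q[:,2].max(),.01):
                S=Q[(Q[:,2]>=a)&(Q[:,2]<a+.01)]
                if len(S)>3: print("  z%.3f"%a,len(S),S.min(0).round(4),S.max(0).round(4))
for t,z in {"drift":0,"knob_grip":.159,"brass_pin":.074,"drop_hole":.072}.items():
    for r in eyes.tip_of(t,p)[:1]: print("tip",t,np.round(r["point"]),round(r["confidence"],2),at_z(p,r["point"],z).round(4))
E
python3 f.py pics/h1.png
```

```text
12.8333 [ 0.5587 -0.0455  0.5203] [-0.214 -0.143  1.613 -0.     1.672 -1.089] [ 0.2 -0.3 -0.2] 0.014300497760661758 x [-0.767  0.641  0.   ] y [ 0.641  0.767 -0.   ] z [-0.001  0.    -1.   ]
drift [234. 194. 275. 299.] 0.71 tool med [0.0062 0.0009 0.1484] world med [ 0.5548 -0.041   0.3719] [ 0.6635 -0.1319  0.101 ]
  z0.133 1127 [-0.005  -0.0061  0.133 ] [0.0092 0.0079 0.1429]
  z0.143 380 [-0.008  -0.0061  0.143 ] [0.0099 0.0079 0.1529]
  z0.153 275 [ 0.0042 -0.006   0.153 ] [0.0094 0.0078 0.1629]
  z0.163 242 [ 0.0039 -0.006   0.163 ] [0.009  0.0079 0.1729]
  z0.173 207 [ 0.0027 -0.0061  0.1731] [0.0091 0.0084 0.183 ]
  z0.183 162 [ 0.0025 -0.0062  0.183 ] [0.0091 0.0085 0.1929]
  z0.193 8 [ 0.0041 -0.0009  0.1932] [0.0079 0.0048 0.2029]
  z0.203 69 [ 0.0004 -0.0035  0.2038] [0.0049 0.0052 0.2129]
  z0.213 67 [-1.000e-04 -3.100e-03  2.132e-01] [0.0048 0.0054 0.2229]
  z0.223 57 [ 0.0012 -0.0032  0.223 ] [0.0047 0.005  0.2329]
  z0.233 55 [ 0.0006 -0.0034  0.2331] [0.0047 0.0052 0.2428]
  z0.243 20 [-1.000e-04 -3.600e-03  2.432e-01] [0.0045 0.0052 0.2482]
  z0.513 24 [-0.1405 -0.011   0.518 ] [-0.0809  0.0247  0.5213]
tip drift [250. 201.] 0.98 [ 0.6244 -0.1099  0.    ]
tip brass_pin [251. 199.] 0.3 [ 0.6048 -0.0906  0.074 ]
```

Emit:
apply_moves([
  [0.005, 0.008, 0.033, 0, -0.05],
  [0.005, 0.016, 0.065, 0, -0.1],
  [0.005, 0.024, 0.098, 0, -0.15],
  [0.005, 0.031, 0.13, 0, -0.2],
  [0.005, 0.065, 0.142, 0, -0.25],
  [0.005, 0.098, 0.153, 0, -0.3],
  [0.005, 0.132, 0.164, 0, -0.35],
  [0.005, 0.166, 0.175, 0, -0.4],
  [0.005, 0.2, 0.187, 0, -0.45],
  [0.005, 0.233, 0.198, 0, -0.5],
  [0.005, 0.267, 0.21, 0, -0.55],
  [0.005, 0.3005, 0.221, 0, -0.586],
])

```text
t: 14.18
tool_pos: [0.4704, 0.3156, 0.521]
tool_rot: [0.181, 3.136, 0.0]
contact_force: [0.1, 0.4, -0.5]
opening: 0.0143
grip_force: 59.5
```

```bash
python3 f.py pics/h2.png
```

```text
14.1833 [0.4704 0.3156 0.521 ] [ 0.46  -0.129  1.599 -0.     1.671 -0.996] [ 0.1  0.4 -0.5] 0.014315936189811371 x [-0.993  0.115 -0.001] y [0.115 0.993 0.   ] z [ 0.001  0.    -1.   ]
drift [236. 198. 273. 298.] 0.81 tool med [0.0057 0.0006 0.1484] world med [0.4648 0.3168 0.3726] [0.6076 0.3005 0.101 ]
  z0.133 1152 [-0.0053 -0.0063  0.1335] [0.0087 0.0076 0.1434]
  z0.143 358 [ 0.0034 -0.0064  0.1436] [0.0093 0.0076 0.1534]
  z0.153 283 [ 0.0035 -0.0063  0.1535] [0.009  0.0074 0.1635]
  z0.163 233 [ 0.0033 -0.0063  0.1635] [0.0086 0.0076 0.1735]
  z0.173 213 [ 0.0025 -0.0064  0.1735] [0.0088 0.0081 0.1835]
  z0.183 154 [ 0.0018 -0.0068  0.1835] [0.0085 0.0082 0.1934]
  z0.193 8 [ 0.0038 -0.0012  0.1935] [0.0067 0.0062 0.2034]
  z0.203 73 [-0.0003 -0.0039  0.2035] [0.0045 0.005  0.2134]
  z0.213 63 [-2.000e-04 -3.400e-03  2.138e-01] [0.0044 0.0051 0.2232]
  z0.223 59 [ 0.0007 -0.0036  0.2237] [0.0045 0.0047 0.2334]
  z0.233 50 [ 0.     -0.0038  0.2335] [0.0041 0.0048 0.2431]
  z0.243 7 [-1.000e-04 -3.800e-03  2.435e-01] [0.0038 0.0027 0.2452]
  z0.343 16 [-0.0649 -0.014   0.3461] [-0.0513  0.0149  0.3506]
  z0.433 5 [-0.2229 -0.015   0.4355] [-0.2151  0.0202  0.4426]
tip drift [252. 204.] 0.88 [0.5681 0.3007 0.    ]
tip knob_grip [256. 215.] 0.62 [0.5265 0.3103 0.159 ]
tip brass_pin [258. 153.] 0.63 [0.4708 0.3207 0.074 ]
tip drop_hole [259. 152.] 0.86 [0.4701 0.3222 0.072 ]
```

View pics/h2.png

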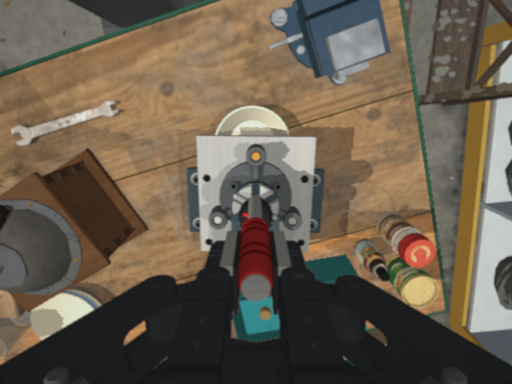

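The brass pin at (257,155) lies in line with the drift, and the flange is symmetric with steel bosses at (217,218) and (291,218). I lower to just above the boss and re-measure.

Emit:
apply_moves([
  [0.005, 0, 0.001, 0.035, 0],
  [0.005, 0, 0.001, 0.07, 0],
  [0.005, 0, 0.001, 0.105, 0],
  [0.005, 0, 0.001, 0.135, 0],
  [0.005, 0, 0.001, 0.145, 0],
  [0.005, 0, 0.001, 0.145, 0],
  [0.005, 0, 0.001, 0.145, 0],
])

```text
t: 15.12
tool_pos: [0.4719, 0.3161, 0.3766]
tool_rot: [0.183, 3.136, 0.0]
contact_force: [0.0, -0.6, 0.9]
opening: 0.0144
grip_force: 59.5
```

```bash
cat >> f.py <<'E'
hsv=cv2.cvtColor(p["img"],cv2.COLOR_BGR2HSV); m=((hsv[...,0]>12)&(hsv[...,0]<30)&(hsv[...,1]>130)&(hsv[...,2]>120)).astype(np.uint8)
n,l,s,c=cv2.connectedComponentsWithStats(m)
for i in range(1,n):
    if s[i,4]>30:
        w=at_z(p,c[i],.101); print("yellow",s[i],c[i].round(1),w.round(4),"tool",(inv[:3,:3]@w+inv[:3,3]).round(4))
cv2.imwrite(sys.argv[1].replace(".png","c.png"),cv2.resize(p["img"][60:320,130:390],None,fx=2,fy=2))
E
python3 f.py pics/h3.png
```

```text
15.1167 [0.4719 0.3161 0.3766] [ 0.459 -0.064  1.776 -0.     1.429 -0.995] [ 0.  -0.6  0.9] 0.014350306757157578 x [-0.993  0.116 -0.001] y [0.116 0.993 0.   ] z [ 0.001  0.    -1.   ]
drift [234. 195. 270. 301.] 0.81 tool med [0.0058 0.0006 0.148 ] world med [0.4663 0.3172 0.2285] [0.532  0.3097 0.101 ]
  z0.133 1143 [-0.0057 -0.0064  0.1333] [0.009  0.0075 0.1433]
  z0.143 364 [ 0.0033 -0.0064  0.1433] [0.0092 0.0075 0.1532]
  z0.153 279 [ 0.0034 -0.0063  0.1534] [0.0089 0.0075 0.1633]
  z0.163 236 [ 0.004  -0.0062  0.1633] [0.0088 0.0073 0.1732]
  z0.173 198 [ 0.0034 -0.0064  0.1734] [0.0085 0.0078 0.1832]
  z0.183 157 [ 0.002  -0.0068  0.1833] [0.0085 0.0081 0.1929]
  z0.193 9 [ 0.0036 -0.0028  0.1934] [0.0074 0.0051 0.2032]
  z0.203 71 [-1.000e-04 -3.800e-03  2.035e-01] [0.0046 0.005  0.2131]
  z0.213 69 [-2.000e-04 -3.900e-03  2.133e-01] [0.0044 0.0051 0.2232]
  z0.223 55 [ 0.0006 -0.0035  0.2235] [0.0041 0.0047 0.2329]
  z0.233 54 [-0.     -0.0038  0.2336] [0.004  0.0049 0.243 ]
  z0.243 16 [-0.0007 -0.0039  0.2433] [0.0042 0.005  0.2475]
  z0.283 5 [-0.0332 -0.0092  0.2849] [-0.0267 -0.0056  0.2864]
brass_pin [250. 178. 263. 191.] 0.59 tool med [0.0036 0.0014 0.2743] world med [0.4687 0.3176 0.1023] [0.469  0.3175 0.101 ]
tip drift [253. 204.] 0.91 [0.5189 0.3089 0.    ]
tip knob_grip [256. 285.] 0.67 [0.5247 0.3111 0.159 ]
tip drop_hole [251. 162.] 0.53 [0.4546 0.3152 0.072 ]
yellow [494 110  18  28 231] [501.9 122.5] [0.4409 0.5147 0.101 ] tool [0.054  0.1936 0.2756]
yellow [ 491  131   21  129 1365] [501.6 183.7] [0.4914 0.5197 0.101 ] tool [0.0044 0.2044 0.2757]
yellow [248 180  14  12 134] [255.  185.5] [0.4693 0.317  0.101 ] tool [0.0029 0.0005 0.2756]
yellow [462 254  35  40 492] [483.9 268.4] [0.5701 0.5125 0.101 ] tool [-0.0746  0.2064  0.2757]
yellow [374 272  47  18 436] [399.  280.3] [0.5732 0.4365 0.101 ] tool [-0.0864  0.1312  0.2757]
```

View pics/h3c.png

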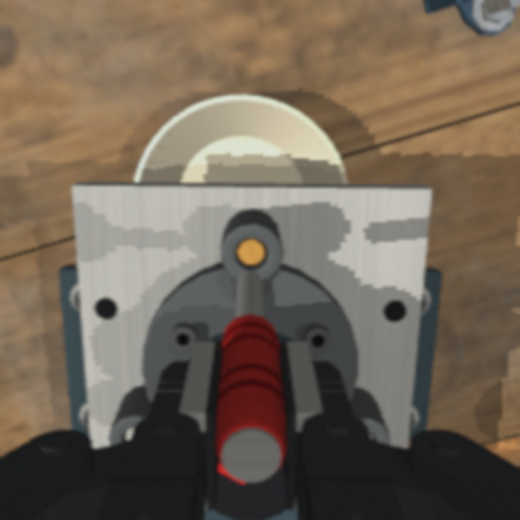

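The pin at frame (255,185) sits about 2.8 mm along +x tool from the drift's axis and is aligned in y. I correct that and enter the bore.

Emit:
apply_moves([
  [0.005, 0.0028, 0, 0.0, 0],
  [0.005, 0.0028, 0, 0.01, 0],
  [0.005, 0.0028, 0, 0.018, 0],
  [0.005, 0.0028, 0, 0.023, 0],
  [0.005, 0.0028, 0, 0.027, 0],
  [0.005, 0.0028, 0, 0.029, 0],
  [0.005, 0.0028, 0, 0.029, 0],
])

```text
t: 16.05
tool_pos: [0.4685, 0.3171, 0.3471]
tool_rot: [0.18, 3.136, 0.0]
contact_force: [-0.0, -0.9, 3.0]
opening: 0.0141
grip_force: 60.2
```

Emit:
apply_moves([
  [0.005, 0, 0, 0.003, 0],
  [0.005, 0, 0, 0.006, 0],
  [0.005, 0, 0, 0.009, 0],
  [0.005, 0, 0, 0.012, 0],
  [0.005, 0, 0, 0.012, 0],
])

```text
t: 16.47
tool_pos: [0.4686, 0.3172, 0.3354]
tool_rot: [0.18, 3.135, 0.002]
contact_force: [-0.5, -0.0, 2.5]
opening: 0.0141
grip_force: 59.9
```

Emit:
apply_moves([
  [0.005, 0, 0, 0.003, 0],
  [0.005, 0, 0, 0.006, 0],
  [0.005, 0, 0, 0.009, 0],
  [0.005, 0, 0, 0.012, 0],
  [0.005, 0, 0, 0.015, 0],
  [0.005, 0, 0, 0.018, 0],
  [0.005, 0, 0, 0.02, 0],
  [0.005, 0, 0, 0.02, 0],
])

```text
t: 17.13
tool_pos: [0.4683, 0.3168, 0.3139]
tool_rot: [-0.18, -3.136, 0.001]
contact_force: [0.9, -1.2, -2.2]
opening: 0.0141
grip_force: 59.5
```

```bash
cat > g.py <<'E'
from h import *
import sys
o=telemetry.get_obs(); print(o["t"],o["tool_pos"].round(4),o["contact_force"].round(1))
ims=[]
for n in ["wrist","scene","side"]:
    p=shot(n)
    for t in ["brass_pin","drift","oval_dish"]:
        for r in eyes.outline_of(t,p)[:2]:
            P=cloud(p,r["region"]); print(n,t,np.round(r["box"]),round(r["confidence"],2),np.median(P,0).round(4),P.min(0).round(3),P.max(0).round(3))
    ims.append(p["img"])
a=cv2.resize(ims[0][80:330,130:380],(400,400)); b=cv2.resize(ims[1][130:230,110:210],(400,400),interpolation=cv2.INTER_CUBIC)
cv2.imwrite(sys.argv[1],np.hstack([a,b]))
E
python3 g.py pics/k1.png
```

```text
17.1333 [0.4683 0.3168 0.3139] [ 0.9 -1.2 -2.2]
wrist drift [236. 211. 273. 298.] 0.71 [0.4623 0.3181 0.1683] [0.459 0.31  0.098] [0.512 0.326 0.181]
wrist oval_dish [235. 214. 273. 298.] 0.49 [0.4623 0.318  0.1684] [0.459 0.311 0.099] [0.474 0.325 0.181]
scene oval_dish [149. 183. 182. 207.] 0.61 [0.4553 0.3219 0.0109] [ 0.405  0.237 -0.001] [0.501 0.404 0.066]
side oval_dish [289. 288. 310. 328.] 0.89 [0.4309 0.3079 0.0157] [ 0.409  0.266 -0.001] [0.451 0.366 0.029]
```

View pics/k1.png

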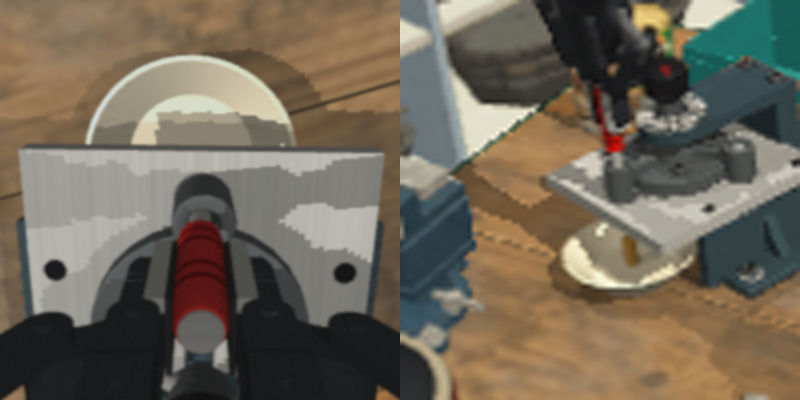

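The wrist view shows the drift in the boss. The scene crop shows the brass pin standing in the dish at about (630,245). I seat the drift's shoulder softly, release and retreat upward.

Emit:
apply_moves([
  [0.005, 0, 0, 0.005, 0],
  [0.005, 0, 0, 0.01, 0],
  [0.005, 0, 0, 0.014, 0],
  [0.005, 0, 0, 0.014, 0],
  [0.06, 0, 0, 0.014, 0],
  [0.06, 0, 0, 0.014, 0],
  [0.06, 0, 0, 0.014, 0],
  [0.06, 0, 0, 0.014, 0],
  [0.06, 0, 0, 0.0, 0],
  [0.06, 0, 0, -0.03, 0],
  [0.06, 0, 0, -0.07, 0],
  [0.06, 0, 0, -0.11, 0],
])

```text
t: 18.73
tool_pos: [0.4679, 0.3168, 0.4262]
tool_rot: [-0.18, -3.135, 0.001]
contact_force: [0.9, 1.4, 0.5]
opening: 0.06
grip_force: 0.0
```

Emit:
apply_moves([
  [0.06, 0, 0, -0.035, 0],
  [0.06, 0, 0, -0.07, 0],
  [0.06, 0, 0, -0.07, 0],
  [0.06, 0, 0, -0.07, 0],
  [0.06, 0, 0, -0.07, 0],
  [0.06, 0, 0, -0.07, 0],
])

```text
t: 19.23
tool_pos: [0.4682, 0.3168, 0.4931]
tool_rot: [-0.18, -3.134, 0.002]
contact_force: [0.5, 1.0, -0.7]
opening: 0.0601
grip_force: 0.0
```

```bash
python3 g.py pics/k2.png
```

```text
19.2333 [0.4682 0.3168 0.4931] [ 0.5  1.  -0.7]
wrist drift [248. 160. 264. 179.] 0.54 [0.4637 0.3185 0.1609] [0.46  0.31  0.113] [0.473 0.326 0.167]
wrist oval_dish [231. 202. 281. 249.] 0.4 [0.5207 0.3102 0.1721] [0.506 0.286 0.125] [0.561 0.334 0.175]
scene oval_dish [152. 182. 183. 202.] 0.57 [0.4584 0.3208 0.0107] [ 0.412  0.237 -0.002] [0.503 0.406 0.068]
side brass_pin [242. 248. 262. 280.] 0.46 [0.5268 0.3207 0.1681] [ 0.508  0.133 -0.   ] [0.555 0.336 0.174]
side drift [277. 262. 290. 283.] 0.51 [0.4696 0.3242 0.14  ] [0.461 0.245 0.069] [0.477 0.328 0.164]
side oval_dish [288. 289. 310. 326.] 0.56 [0.4301 0.3089 0.0154] [0.408 0.266 0.002] [0.451 0.364 0.028]
```

View pics/k2.png

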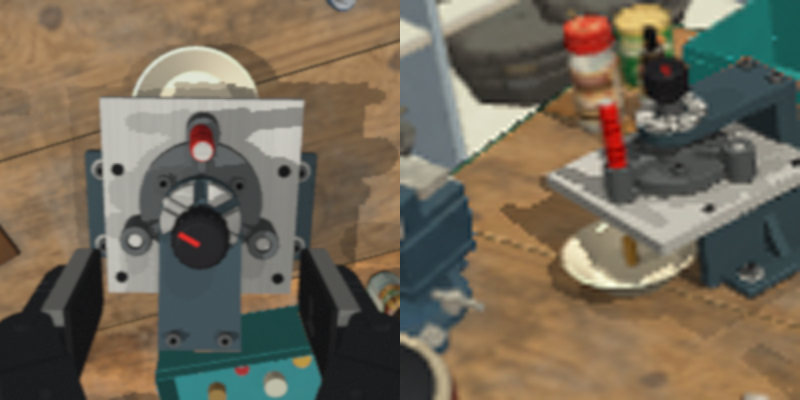

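The drift rests in the boss with the knob home at top 0.172. The steel pins sit in their bosses at (135,240) and (263,243), and the brass pin stands in the dish at (630,245). I hand in the job.

```bash
python3 -c "
from station import ctrl
print(ctrl.finish_job())"
```

```text
the job is handed in; nothing more can be done
None
```

The job is handed in at about 19 s of the 59 s limit: I turned the knob one notch and it dropped home, the brass pin dropped into the dish, the drift was let go in the bore, and both steel pins are still in the flange; the verdict was not shown.

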